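Unlock the winder's shift gate and change range

ROBOT

A 6-joint arm with a two-finger parallel gripper is mounted at the origin on a cart in front of the work surface, level with it; the furniture and walls round the work are solid. World frame = base frame: x ahead of the robot, y to its left, z up, the work surface at z = 0. Lengths are in m, angles in degrees, forces in N, time in s.
With the tool pointing down it reaches from about 0.375 to 0.9 m from the base axis. Payload 3.1 kg.
Tool frame: the origin (TCP) lies at the very end of the fingers, on their centre line; the grasp point (between the pads) lies 19 mm behind it; z points along the fingers, y is the line along which they close (so a half turn about z gives the same grasp; the last joint's range is limited). The gripper opens to 87 mm and grips with 3 to 60 N. Pads are 19 mm wide; open, the fingers measure 117 mm over their backs; the gripper's body (75 mm by 190 mm) begins 51 mm behind the grasp point.
Start: joints at [-75.946, 30.224, 82.088, -0, 67.689, -10.227], TCP at [0.257, -0.57, 0.223] pointing down, gripper open.
Joint ranges: [-176.69, 176.69], [-43.24, 126.21], [12.49, 139.97], [-82, 262], [0, 151.66], [-163.58, 163.58]. Speed limits (degrees/s): [159.86, 159.86, 180, 180, 180, 180].

INTERFACE

Orientations are given as a 3x3 rotation matrix whose columns are the frame's x, y, z axes.
In Python, from rig import bot, imaging gives the robot as it stands.
- The arm moves only by the tool drive_tool, never from a script. Its argument "deltas" is text: rows parted by semicolons, each of 5 numbers parted by spaces: the finger opening in mm, from 0 to 87, then the shift along the world's x, y, z in mm, then the turn about the world's z in rad. In form: jaw dx dy dz twist; .... A call has 1 to 12 rows; each row is the pose to reach, as a shift and turn from the pose commanded when the call began; what a row does not reach only later rows make up. A row lasts 1/10 s, in which the tool goes at most 50 mm and 8.59 degrees, less where a joint would pass 70% of its speed; a pose out of reach is approached as far as the arm can. A call with a gripper value outside its range is refused whole. The fingers move at their own pace and stop on an object; the grip force is fixed at half the most. Time passes only in rows, so rows that repeat a pose let the fingers close. It gives the time, the measured TCP pose, the force, the opening and the grip force at its end, in the units of the state.
- bot.read_state(): the state, without advancing time (a new reading comes with each control period).
- imaging.capture(name): name is "scene" or "top" or "wrist"; returns the picture (400x640x3 uint8, red, green, blue); there is no depth.
- imaging.camera_model(name): a dict with "fx", "fy", "cx", "cy" (pixels), "T" (4x4, takes a point from camera to world coordinates). Camera axes: x right, y down, z forward; pixel columns grow to the right and rows downward; lengths in m; the calibration is good to about 2 mm. A picture is of the moment at which its call begins: read the wrist's pose just before it. camera_model takes no time and is no camera call; for the wrist camera it gives the pose at the moment of the call.
- bot.hand_in(): hands the job in; it is judged then, once.
The state is a dict: "time_s": time; "joint_positions": joint angles; "qvel": joint speeds; "tau": joint torques, N m; "position": TCP position; "tcp_rot": TCP orientation; "force": force on the tool from outside, world axes, zero at the start; "moment": the same for the moment, N m; "opening": opening from 0.0 (shut) to 1.0 (fully open); "grasp_force": force on a finger pad.
Only numpy, scipy, OpenCV 4.12 (cv2) and the standard library are available. Lean on these libraries where they do the work, as an engineer would, in place of code of your own. Each camera call takes 0.05 s, during which the arm holds its last target. There are 200 camera calls.

TASK

Change the range on the coil winder's shift unit: take the lock-out key (the one with the upright grip tab) out of the right-hand lane of the gate and leave it in the screw dish, then move the lever from the left-hand lane through the neutral slot across to the right and fully home to the end of the slot that the key had blocked. Leave the flat blank in its slot and the things round about where they are, and let go of the lever.

Things in the scene. Friction and masses are not known exactly. Their poses are not given: they have to be found in the camera images.
- shift_unit: Grey cast shift unit, fixed to the bench: base 154 x 166 mm, casing 120 (x) x 132 (y) mm, 110 mm high with the aluminium gate plate on top. Origin: centre of the underside; x axis ahead (away from the robot at yaw 0), y to its left. At the rear a 48 mm pulley stands out to x = 96 mm at z = 55.
- gate_centre (a point): Centre of the H-shaped opening, on the upper face of the gate plate (unit z = 110 mm; plate 8 mm thick); axes as the unit's. Two lanes 18 mm wide along x, centred at y = +32 (left) and -32 (right), each from x = -39 to +39 mm, joined by the neutral slot, 18 mm wide, along y at x = 0.
- lever_pivot (a point): Point about which the lever tilts both ways: on the unit's axis, z = 20 mm, axes as the unit's. With tilts a (across) and b (along) a point L up the lever lies at x = L sin b, y = -L cos b sin a, z = L cos b cos a from here. Friction of 0.25 N m (1.5 N at the knob) holds the lever wherever it is left; no spring.
- lever_across (a joint): Sideways tilt a of the shift lever, rad: 0 upright, positive leans to the unit's right (-y). Starts in the left lane, a about -0.355; the middle of the right lane is +0.355.
- lever_along (a joint): Fore-and-aft tilt b of the lever, rad: positive leans ahead (+x of the unit). 0 is in line with the neutral slot; it can cross only with b within about 0.03 of 0. In a lane the stick meets the slot's end at b of about +0.345 or -0.345. Starts anywhere from -0.31 to 0.31.
- lever_knob (a point): Centre of the black ball knob, 34 mm in diameter, on the end of the 12 mm steel lever, 175 mm (L) from the pivot: 195 mm above the bench when upright, about 175 mm at a lane's end. The knob is fixed to the lever and tilts with it.
- lockout_key: Loose steel lock-out key, 70 g, blocking one end of the right lane (unit x = +27 or -27, y = -32). Origin: centre of its flange's underside, on the plate's upper face. Flange 32 (x) x 34 (y) x 6 mm; above it an upright grip tab 26 (x) x 14 (y) mm, up to 36 mm above the origin; below it a stem 22 x 13 mm, 14 mm deep, loose in the slot by 2.5 mm a side.
- slot_blank: Loose flat steel blank, same flange and stem as the key but with no tab (6 mm high), closing the other end of the right lane. It stays where it is. Origin as the key's.
- screw_dish: Round light-grey screw dish, loose, 97 mm across the rim and 19 mm high, sloping wall, flat floor about 66 mm across at 2 mm; to the left of the unit. Origin: centre of the underside.
- spare_cap_0: Bystander, front left of the unit: black capacitor, a 26 mm cylinder 35 mm high. Origin: centre of the underside.
- spare_cap_1: Bystander, in front of the unit: black capacitor, a 26 mm cylinder 35 mm high. Origin: centre of the underside.
- driver_green: Bystander, left rear: green screwdriver, 204 mm long. Origin: centre of the underside.
Not all that is in view belongs to the job. What is shaped like the lockout_key but pink is not meant.

How it is judged (in metres and radians):
On the way, in this order (a step that is already met when the one before it is completed fails the run):
1. the lock-out key lies in the screw dish, let go (horizontal distance between lockout_key and screw_dish below 0.045 m and height (world z) of lockout_key between 0 and 0.05 m and contact force between lockout_key and screw_dish above 0.05 N and linear speed of lockout_key below 0.03 m/s and contact force between lockout_key and the fingers below 0.1 N), for 0.2 s.
2. the lever crosses through the neutral slot (value of joint lever_across between -0.15 and 0.15 rad and value of joint lever_along between -0.1 and 0.1 rad).
At the end, for the whole second after the job is handed in: The lever stands in the right lane (across over 0.29 rad), at the end of the slot that the key had blocked (along beyond 0.30 rad, that way), at rest; the key rests in the screw dish (origin within 45 mm of the dish's centre, below 50 mm, carried by the dish); the blank is still in its slot (horizontal distance between lockout_key and screw_dish below 0.045 m and height (world z) of lockout_key between 0 and 0.05 m and contact force between lockout_key and screw_dish above 0.05 N and linear speed of lockout_key below 0.03 m/s and value of joint lever_across above 0.29 rad and (value of joint lever_along above 0.3 rad or value of joint lever_along below -0.3 rad) and velocity of joint lever_across between -0.05 and 0.05 rad/s and velocity of joint lever_along between -0.05 and 0.05 rad/s); the robot touches nothing.
It fails at once if the flat blank is taken or knocked out of its slot (over 10 mm) (distance of slot_blank from where it was at the start of the episode above 0.01 m).
It fails at once if the dish is pushed away (over 30 mm) (distance of screw_dish from where it was at the start of the episode above 0.03 m).
It fails at once if spare_cap_0 is disturbed (over 20 mm) (distance of spare_cap_0 from where it was at the start of the episode above 0.02 m).
It fails at once if spare_cap_1 is disturbed (over 20 mm) (distance of spare_cap_1 from where it was at the start of the episode above 0.02 m).
It fails at once if driver_green is disturbed (over 20 mm) (distance of driver_green from where it was at the start of the episode above 0.02 m).
It also fails if it takes over 51 s, if anything falls off the work surface, if the arm or the gripper's body presses on something with over 40 N, if the wrist force passes 120 N, or if a joint passes its speed limit or range.

## Working session

There is one attempt and no reset: what is moved stays moved. The work goes in short steps, Python scripts to look and compute and a tool call to move; the robot and the scene stay as the last step left them, time stands still between calls to the robot, and variables do not carry over. Pictures are saved under pics/ and viewed, at most 10 in all, crops included, and the job is handed in when it is done.

Besides the shell and the picture viewer there is one more tool, called after "Request:" by a JSON object that holds its "op" and its "data". drive_tool: Moves the arm, as the interface text tells. Its arguments: {"type":"object","properties":{"deltas":{"type":"string"}},"required":["deltas"]}

```bash
mkdir -p pics; cat > h.py <<'E'
import numpy as np, cv2
from rig import bot, imaging
def ray(cam,u,v,M=None):
    M=M or imaging.camera_model(cam); T=np.array(M["T"])
    d=T[:3,:3]@np.array([(u-M["cx"])/M["fx"],(v-M["cy"])/M["fy"],1]); return T[:3,3],d
def onz(cam,u,v,z,M=None):
    o,d=ray(cam,u,v,M); return o+d*(z-o[2])/d[2]
def proj(cam,P,M=None):
    M=M or imaging.camera_model(cam); T=np.array(M["T"]); p=T[:3,:3].T@(np.array(P)-T[:3,3])
    return M["fx"]*p[0]/p[2]+M["cx"],M["fy"]*p[1]/p[2]+M["cy"]
def snap(cam,name):
    im=imaging.capture(cam); cv2.imwrite(f"pics/{name}.png",im[:,:,::-1]); return im
E
python3 - <<'E'
from h import *
s=bot.read_state();print(s["time_s"],s["position"],s["tcp_rot"])
a=snap("scene","s0");b=snap("top","t0")
for c in("scene","top"):print(imaging.camera_model(c))
E
```

```text
0.0 [ 0.25686184 -0.56899792  0.22158875] [[ 9.11532527e-01  4.11227657e-01 -5.16546418e-04]
 [ 4.11227808e-01 -9.11530271e-01  2.06300766e-03]
 [ 3.77518109e-04 -2.09291684e-03 -9.99997739e-01]]
{'fx': 466.035467732793, 'fy': 466.035467732793, 'cx': 322.4231209326873, 'cy': 200.59142929813964, 'T': array([[-0.44411791, -0.63319154,  0.63389885, -0.19467048],
       [-0.89588146,  0.32368585, -0.30434171,  0.50414645],
       [-0.01247749, -0.70306184, -0.71101924,  0.95905794],
       [ 0.        ,  0.        ,  0.        ,  1.        ]])}
{'fx': 513.491244031742, 'fy': 513.491244031742, 'cx': 322.416261247306, 'cy': 196.2090816932912, 'T': array([[-0.00661905, -0.98851114,  0.15100305,  0.36660248],
       [-0.99978629,  0.00358443, -0.02035976,  0.15774779],
       [ 0.01958459, -0.15110554, -0.98832361,  1.1334691 ],
       [ 0.        ,  0.        ,  0.        ,  1.        ]])}
```

View pics/t0.png

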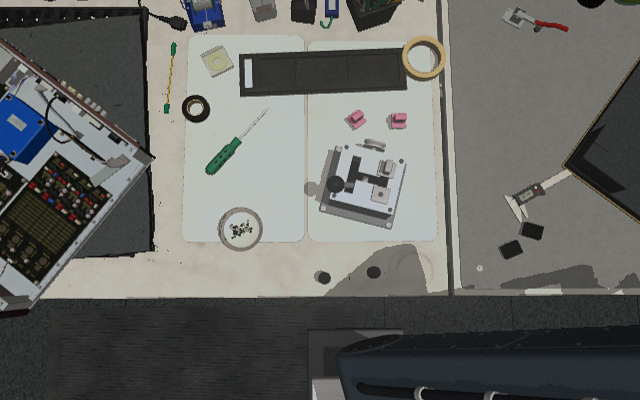

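View pics/s0.png

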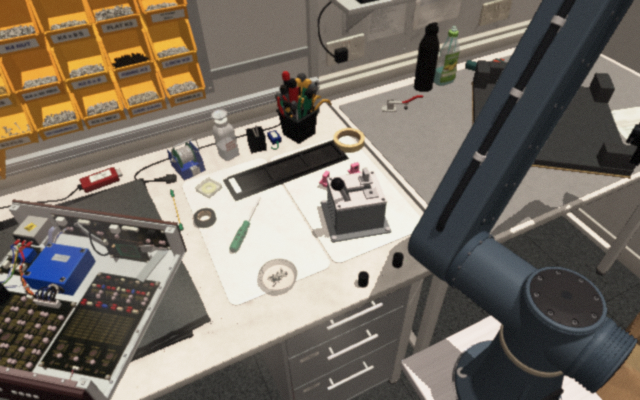

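The top view shows the unit near (365,183) with a small yaw. The key is at about (386,168), the far end of the right lane, and the blank is at (380,193). The knob is at (335,184) and the dish at (241,229). I'll zoom in on the unit.

```bash
python3 - <<'E'
import cv2
a=cv2.imread("pics/t0.png")[130:235,305:425]
cv2.imwrite("pics/c0.png",cv2.resize(a,None,fx=5,fy=5,interpolation=cv2.INTER_CUBIC))
E
```

```text
(no output)
```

View pics/c0.png

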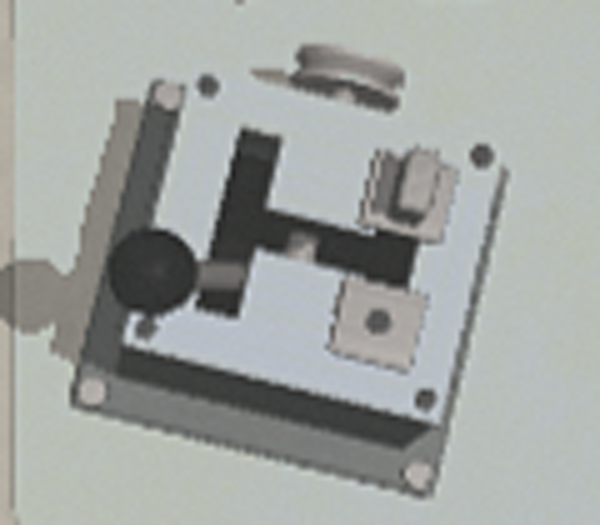

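The crop shows the four plate screws at (208,85), (482,155), (147,328) and (425,399), which give the unit's pose. The key tab top is near (420,177), the blank's centre at (378,321) and the knob at (152,271).

```bash
python3 - <<'E'
from h import *
f=lambda c,z:onz("top",(c[0]+.5)/5-.5+305,(c[1]+.5)/5-.5+130,z)
P=[f(c,.110) for c in[(208,85),(482,155),(147,328),(425,399)]]
C=np.mean(P,0);ax=(P[0]+P[1]-P[2]-P[3])[:2];ay=(P[0]+P[2]-P[1]-P[3])[:2]
print("C",C,np.linalg.norm(ax)/2,np.linalg.norm(ay)/2,np.degrees(np.arctan2(ax[1],ax[0])),np.degrees(np.arctan2(-ay[0],ay[1])))
y=(np.arctan2(ax[1],ax[0])+np.arctan2(-ay[0],ay[1]))/2
R=np.array([[np.cos(y),-np.sin(y)],[np.sin(y),np.cos(y)]])
inu=lambda p:R.T@(p[:2]-C[:2])
print("blank",inu(f((378,321),.116)),"tabtop",inu(f((420,177),.146)),"knob",inu(f((152,271),.182)))
for n,q in dict(key=(27,-32),blank=(-27,-32)).items():print(n,C[:2]+R@np.array(q)/1000)
for u,v,z in((241,229,.019),(324,278,.035),(374,272,.035)):print(onz("top",u,v,z))
a=imaging.capture("top")
g=cv2.medianBlur(cv2.cvtColor(a,cv2.COLOR_RGB2GRAY),3)
print(cv2.HoughCircles(g[195:265,205:280],cv2.HOUGH_GRADIENT,1,40,param1=80,param2=15,minRadius=18,maxRadius=28))
for c,p in(("knob",(152,271)),):pass
M=imaging.camera_model("wrist");s=bot.read_state();T=np.array(M["T"]);Tt=np.eye(4);Tt[:3,:3]=s["tcp_rot"];Tt[:3,3]=s["position"]
print(np.linalg.inv(Tt)@T,M["fx"],M["cx"],M["cy"])
E
```

```text
C [0.56055553 0.04437355 0.11      ] 0.10386464789714123 0.11558223972279318 -14.512432733403257 -14.765961239478186
blank [-0.0268904  -0.03165621] tabtop [ 0.0275436  -0.03179748] knob [-0.04189187  0.06132472]
key [0.57859161 0.00658864]
blank [0.52634464 0.02023613]
[0.4656026  0.31181259 0.019     ]
[0.35958051 0.13292921 0.035     ]
[0.37143196 0.0267733  0.035     ]
[[[35.5 32.5 21.7]]]
[[-2.23636918e-04 -9.68961028e-01 -2.47213422e-01  6.66345473e-02]
 [ 9.99999937e-01 -1.48953507e-04 -3.20802810e-04 -6.59078097e-04]
 [ 2.74022115e-04 -2.47213478e-01  9.68961001e-01 -1.61374022e-01]
 [ 0.00000000e+00  0.00000000e+00  0.00000000e+00  1.00000000e+00]] 356.53426748515835 314.46193345243034 205.80407383672886
```

Yaw is -14.6°, with the key at the far end. I'll move above the key with the fingers closing along the unit's y.

Request:
{"op": "drive_tool", "data": {"deltas": "40 30 50 40 -0.1; 40 322 576 40 -0.679; 40 322 576 40 -0.679; 40 322 576 40 -0.679; 40 322 576 40 -0.679; 40 322 576 40 -0.679; 40 322 576 40 -0.679; 40 322 576 40 -0.679; 40 322 576 40 -0.679; 40 322 576 40 -0.679; 40 322 576 40 -0.679; 40 322 576 40 -0.679"}}

```text
time_s: 1.35
position: [0.5452, -0.0534, 0.2611]
tcp_rot: [[0.968, -0.252, -0.0], [-0.252, -0.968, -0.0], [-0.0, 0.0, -1.0]]
force: [1.4, -1.2, 0.1]
opening: 0.463
grasp_force: 0.0
```

Request:
{"op": "drive_tool", "data": {"deltas": "40 0 0 0 0; 40 0 0 0 0"}}

```text
time_s: 1.55
position: [0.5446, -0.0543, 0.2608]
tcp_rot: [[0.968, -0.249, -0.001], [-0.249, -0.968, -0.0], [-0.001, 0.001, -1.0]]
force: [-0.4, -0.4, 0.5]
opening: 0.464
grasp_force: 0.0
```

Request:
{"op": "drive_tool", "data": {"deltas": "40 34 61 0 -0.004; 40 34 61 0 -0.004; 40 34 61 -30 -0.004; 40 34 61 -60 -0.004; 40 34 61 -60 -0.004; 40 34 61 -60 -0.004"}}

```text
time_s: 2.15
position: [0.5782, 0.0041, 0.2011]
tcp_rot: [[0.966, -0.258, -0.002], [-0.258, -0.966, 0.0], [-0.002, 0.0, -1.0]]
force: [0.7, -0.4, 0.6]
opening: 0.454
grasp_force: 0.0
```

```bash
python3 - <<'E'
from h import *
s=bot.read_state();M=imaging.camera_model("wrist");snap("wrist","w1");print(s["time_s"],s["position"])
for p in((.5786,.0066,.146),(.5786,.0066,.116),(.5263,.0202,.116)):print(proj("wrist",p,M))
E
```

```text
2.15 [0.57818113 0.00406385 0.2010778 ]
(np.float64(310.77591861002355), np.float64(222.98163502796967))
(np.float64(311.16908432581533), np.float64(210.60766295842774))
(np.float64(311.84974398527805), np.float64(279.8189227330638))
```

View pics/w1.png

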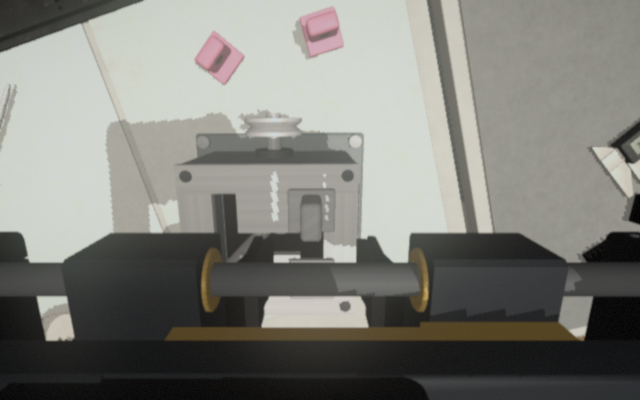

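The tab is at (312,215), within about 1 mm laterally of the prediction. I'll descend and grip it.

Request:
{"op": "drive_tool", "data": {"deltas": "40 0 2 -35 0; 40 0 2 -60 0; 40 0 2 -79 0; 40 0 2 -79 0; 0 0 2 -79 0; 0 0 2 -79 0; 0 0 2 -79 0; 0 0 2 -79 0; 0 0 2 -79 0"}}

```text
time_s: 3.1
position: [0.5793, 0.0074, 0.1233]
tcp_rot: [[0.967, -0.256, 0.002], [-0.256, -0.967, -0.001], [0.002, 0.0, -1.0]]
force: [-0.7, 0.0, 4.7]
opening: 0.16
grasp_force: 30.0
```

Gripped at 14 mm. I'll lift it and carry it over the dish.

Request:
{"op": "drive_tool", "data": {"deltas": "0 0 0 30 0; 0 0 0 75 0; 0 0 0 120 0; 0 0 0 145 0; 0 0 0 145 0; 0 -18 50 145 0; 0 -36 100 145 0; 0 -54 150 145 0; 0 -72 200 145 0; 0 -90 250 145 0; 0 -108 300 145 0; 0 -111 306 145 0"}}

```text
time_s: 4.3
position: [0.4646, 0.3165, 0.2652]
tcp_rot: [[0.967, -0.253, -0.004], [-0.253, -0.967, -0.0], [-0.004, 0.001, -1.0]]
force: [0.6, -0.4, 0.0]
opening: 0.161
grasp_force: 30.0
```

Request:
{"op": "drive_tool", "data": {"deltas": "0 0 0 0 0; 0 0 0 0 0; 0 0 0 0 0"}}

```text
time_s: 4.6
position: [0.4677, 0.3124, 0.2662]
tcp_rot: [[0.966, -0.257, -0.002], [-0.257, -0.966, -0.001], [-0.001, 0.002, -1.0]]
force: [0.1, -0.2, -0.8]
opening: 0.161
grasp_force: 30.0
```

```bash
python3 - <<'E'
from h import *
s=bot.read_state();M=imaging.camera_model("wrist");snap("wrist","w2");print(s["time_s"],s["position"],s["opening"],s["grasp_force"])
print(proj("wrist",(.468,.313,.019),M))
E
```

```text
4.6 [0.46766142 0.31242174 0.26619982] 0.16145073094646853 29.999725352972746
(np.float64(313.69373629739437), np.float64(173.59338525375256))
```

View pics/w2.png

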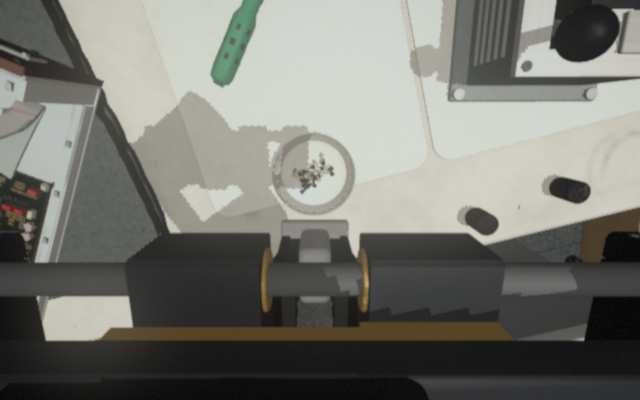

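The key is held and the dish centre is at (314,173), as predicted. I'll lower and release.

Request:
{"op": "drive_tool", "data": {"deltas": "0 0 0 -45 0; 0 0 0 -90 0; 0 0 0 -135 0; 0 0 0 -180 0; 0 0 0 -210 0; 0 0 0 -225 0; 0 0 0 -233 0; 0 0 0 -233 0; 0 0 0 -233 0; 35 0 0 -233 0; 35 0 0 -233 0; 35 0 0 -233 0"}}

```text
time_s: 5.85
position: [0.4682, 0.3139, 0.0352]
tcp_rot: [[0.967, -0.256, 0.002], [-0.256, -0.967, 0.001], [0.001, -0.001, -1.0]]
force: [0.5, 0.1, 0.1]
opening: 0.345
grasp_force: 0.0
```

Request:
{"op": "drive_tool", "data": {"deltas": "35 0 0 20 0; 40 0 0 60 0; 45 0 0 110 0; 50 0 0 160 0; 60 0 0 205 0; 60 0 0 235 0; 60 0 0 235 0; 60 0 0 235 0"}}

```text
time_s: 6.65
position: [0.4675, 0.3136, 0.27]
tcp_rot: [[0.967, -0.256, 0.002], [-0.256, -0.967, 0.001], [0.001, -0.001, -1.0]]
force: [0.1, -0.4, -0.8]
opening: 0.683
grasp_force: 0.0
```

```bash
python3 - <<'E'
from h import *
s=bot.read_state();snap("wrist","w3");print(s["time_s"],s["position"],s["opening"],s["grasp_force"])
C=np.array([.56056,.04437]);y=np.radians(-14.64);R=np.array([[np.cos(y),-np.sin(y)],[np.sin(y),np.cos(y)]])
for a,b in((-.355,-.242),(-.355,-.12),(-.355,0),(-.18,0),(0,0),(.18,0),(.355,0),(.355,.12),(.355,.24),(.355,.345)):
    L=.175;p=C+R@np.array([L*np.sin(b),-L*np.cos(b)*np.sin(a)]);z=.02+L*np.cos(b)*np.cos(a);print(a,b,(np.r_[p,z-.019]*1000).round(1))
E
```

```text
6.65 [0.46747722 0.31361192 0.27001378] 0.6825871796478128 0.0
-0.355 -0.242 [534.9 112.1 160.3]
-0.355 -0.12 [555.6 108.1 163.9]
-0.355 0 [575.9 103.2 165.1]
-0.18 0 [568.5  74.7 173.2]
0 0 [560.6  44.4 176. ]
0.18 0 [552.6  14.1 173.2]
0.355 0 [545.2 -14.5 165.1]
0.355 0.12 [565.6 -19.4 163.9]
0.355 0.24 [585.9 -23.3 160.4]
0.355 0.345 [603.4 -26.  155.4]
```

View pics/w3.png

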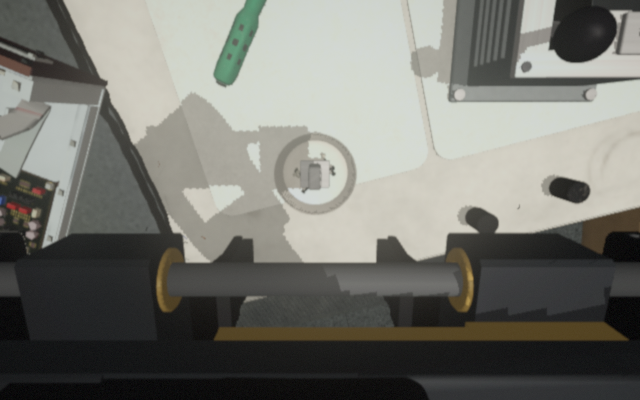

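The key sits in the dish at (316,172). Next is the knob.

Request:
{"op": "drive_tool", "data": {"deltas": "60 16 -48 0 0; 60 32 -96 0 0; 60 48 -144 0 0; 60 67 -201 0 0; 60 67 -201 0 0; 60 67 -201 0 0; 60 67 -201 -35 0; 60 67 -201 -70 0; 60 67 -201 -108 0; 60 67 -201 -108 0; 60 67 -201 -108 0"}}

```text
time_s: 7.8
position: [0.5336, 0.114, 0.1606]
tcp_rot: [[0.967, -0.255, -0.003], [-0.255, -0.967, 0.0], [-0.003, 0.0, -1.0]]
force: [1.1, -0.8, -0.0]
opening: 0.688
grasp_force: 0.0
```

Request:
{"op": "drive_tool", "data": {"deltas": "0 0 0 0 0; 0 0 0 0 0; 0 0 0 0 0; 0 0 0 0 0; 0 0 0 0 0"}}

```text
time_s: 8.3
position: [0.5353, 0.113, 0.1622]
tcp_rot: [[0.966, -0.257, 0.002], [-0.257, -0.966, 0.001], [0.002, -0.002, -1.0]]
force: [0.2, 2.2, 3.8]
opening: 0.371
grasp_force: 30.0
```

Request:
{"op": "drive_tool", "data": {"deltas": "0 7 -1 1 0; 0 14 -3 2 0; 0 21 -5 3 0; 0 28 -6 4 0; 0 35 -8 5 0; 0 41 -9 5 0; 0 41 -9 5 0; 0 41 -9 5 0"}}

```text
time_s: 9.1
position: [0.5768, 0.1036, 0.1667]
tcp_rot: [[0.967, -0.256, 0.002], [-0.256, -0.967, 0.0], [0.002, -0.001, -1.0]]
force: [-0.4, 3.1, 4.2]
opening: 0.373
grasp_force: 30.0
```

```bash
python3 - <<'E'
from h import *
s=bot.read_state();print(s["time_s"],s["position"],s["force"])
a=snap("top","t1")[130:235,305:425,::-1]
cv2.imwrite("pics/c1.png",cv2.resize(a,None,fx=5,fy=5,interpolation=cv2.INTER_CUBIC))
E
```

```text
9.1 [0.57681286 0.10358025 0.16665522] [-0.41656543  3.08043832  4.24777232]
```

View pics/c1.png

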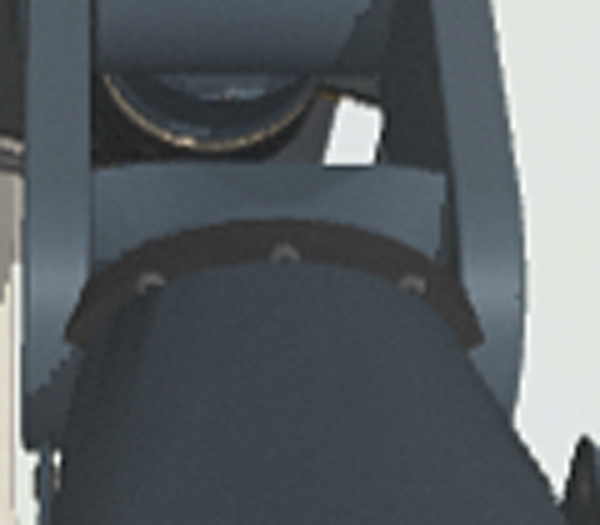

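The arm hides the lever in this view, but the TCP is on target, so I'll cross gently and watch the force.

Request:
{"op": "drive_tool", "data": {"deltas": "0 -2 -7 2 0; 0 -4 -14 4 0; 0 -6 -21 6 0; 0 -7 -29 8 0; 0 -9 -36 9 0; 0 -11 -43 10 0; 0 -13 -51 11 0; 0 -15 -59 11 0; 0 -15 -59 11 0"}}

```text
time_s: 10.05
position: [0.5614, 0.0442, 0.1778]
tcp_rot: [[0.966, -0.258, 0.002], [-0.258, -0.966, 0.001], [0.002, -0.001, -1.0]]
force: [0.5, 3.6, 4.8]
opening: 0.372
grasp_force: 30.0
```

Request:
{"op": "drive_tool", "data": {"deltas": "0 -2 -7 0 0; 0 -4 -15 -1 0; 0 -6 -22 -2 0; 0 -8 -30 -3 0; 0 -10 -37 -5 0; 0 -12 -44 -7 0; 0 -14 -52 -9 0; 0 -15 -59 -11 0; 0 -15 -59 -11 0"}}

```text
time_s: 10.95
position: [0.5449, -0.0153, 0.1654]
tcp_rot: [[0.966, -0.257, -0.002], [-0.257, -0.966, -0.0], [-0.002, 0.001, -1.0]]
force: [-0.1, 1.9, -0.9]
opening: 0.372
grasp_force: 30.0
```

Request:
{"op": "drive_tool", "data": {"deltas": "0 7 -2 0 0; 0 14 -3 -1 0; 0 20 -5 -1 0; 0 27 -6 -2 0; 0 34 -7 -4 0; 0 41 -9 -5 0; 0 48 -10 -7 0; 0 54 -11 -9 0; 0 58 -11 -10 0; 0 58 -11 -10 0; 0 58 -11 -10 0"}}

```text
time_s: 12.05
position: [0.603, -0.026, 0.1564]
tcp_rot: [[0.967, -0.256, -0.002], [-0.256, -0.967, -0.001], [-0.002, 0.002, -1.0]]
force: [-5.1, -2.8, 2.4]
opening: 0.37
grasp_force: 30.0
```

Reached the end stop, with the x force at -5 N. I'll release, lift and back off.

Request:
{"op": "drive_tool", "data": {"deltas": "50 0 0 0 0; 60 0 0 0 0; 60 0 0 0 0; 60 0 0 0 0; 60 0 0 0 0; 60 0 0 30 0; 60 0 0 70 0; 60 0 0 110 0; 60 0 0 110 0"}}

```text
time_s: 12.95
position: [0.6079, -0.0261, 0.2728]
tcp_rot: [[0.967, -0.256, 0.014], [-0.256, -0.967, -0.003], [0.014, -0.001, -1.0]]
force: [0.4, -1.0, 0.7]
opening: 0.688
grasp_force: 0.0
```

Request:
{"op": "drive_tool", "data": {"deltas": "60 0 -45 0 0; 60 0 -90 0 0; 60 0 -135 0 0; 60 0 -180 0 0; 60 0 -225 0 0; 60 0 -270 0 0; 60 0 -300 0 0; 60 0 -300 0 0; 60 0 -300 0 0; 60 0 -300 0 0"}}

```text
time_s: 13.95
position: [0.6035, -0.3239, 0.2655]
tcp_rot: [[0.967, -0.255, -0.001], [-0.255, -0.967, 0.002], [-0.001, -0.001, -1.0]]
force: [-0.3, -0.5, 0.4]
opening: 0.687
grasp_force: 0.0
```

```bash
python3 - <<'E'
from h import *
s=bot.read_state();print(s["time_s"],s["position"],s["force"])
a=snap("top","t2")[130:250,210:420,::-1]
cv2.imwrite("pics/c2.png",cv2.resize(a,None,fx=3.8,fy=3.8,interpolation=cv2.INTER_CUBIC))
E
```

```text
13.95 [ 0.60353685 -0.32386578  0.26554261] [-0.30476096 -0.53730987  0.43569952]
```

View pics/c2.png

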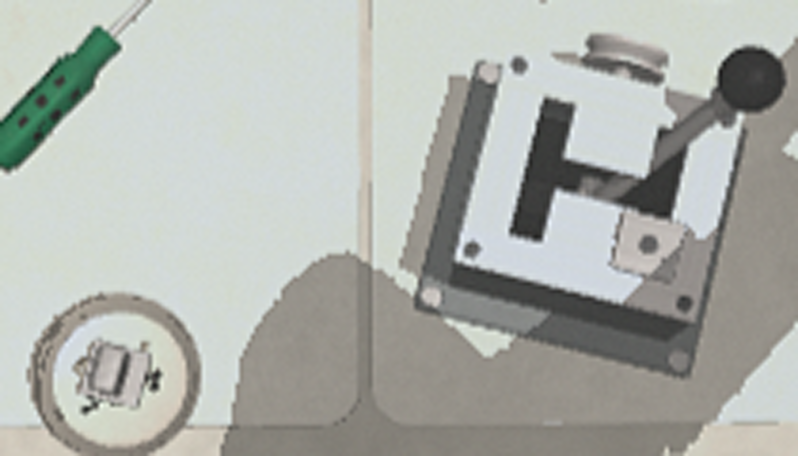

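The knob is at crop (750,79), at the far end of the right lane. The blank is in place and the key is in the dish. I'll check the angles and hand in if they are good.

```bash
python3 - <<'E'
from h import *
p=onz("top",750/3.8+210-.4,79/3.8+130-.4,.1744);y=np.radians(-14.64)
R=np.array([[np.cos(y),-np.sin(y)],[np.sin(y),np.cos(y)]]);u=R.T@(p[:2]-[.56056,.04437])
b=np.arcsin(u[0]/.175);a=np.arcsin(-u[1]/.175/np.cos(b));print(a,b)
if a>.31 and b>.32: print(bot.hand_in())
E
```

```text
0.35126867941094253 0.33374933938377543
the job is handed in; nothing more can be done
None
```

I handed the job in at about 14 s of the 51 s allowed, but no verdict came back. By camera the lever is let go and home at the far end of the right lane (across about 0.35, along about 0.33 rad), with the key in the dish and the blank still in its slot.

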